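Stand the toppled tin up against the bench upstand

ROBOT

A 6-joint arm with a two-finger parallel gripper is mounted at the origin on the work surface. World frame = base frame: x ahead of the robot, y to its left, z up, the work surface at z = 0. Lengths are in m, angles in degrees, forces in N, time in s.
With the tool pointing down it reaches from about 0.35 to 0.875 m from the base axis. Payload 4.2 kg.
Tool frame: the origin (TCP) lies midway between the tips of the shut fingers; the grasp point (between the pads) lies 19 mm behind it; y points along the fingers, z is the direction in which the jaws open and shut, and the axes are right-handed (so a half turn about y gives the same grasp; the last joint's range is limited). The gripper opens to 87 mm and grips with 3 to 60 N. Pads are 19 mm wide; open, the fingers measure 117 mm over their backs; the gripper's body (75 mm by 190 mm) begins 51 mm behind the grasp point.
Start: joints at [-60.814, 22.042, 0.453, 0, -68.411, -14.817], TCP at [0.155, -0.605, 0.223] pointing down, gripper open.
Joint ranges: [-179.83, 179.83], [-69.29, 118.12], [-61.27, 80.66], [-181.25, 117.63], [-171.15, -9.14], [-177.46, 177.46]. Speed limits (degrees/s): [159.86, 159.86, 180, 180, 180, 180].

INTERFACE

Orientations are given as [roll, pitch, yaw] about the fixed x, y, z axes, in that order (R = Rz(yaw) Ry(pitch) Rx(roll)).
In Python, from workcell import env gives the robot as it stands. The module is installed in compiled form; this text tells all that it offers. Calls block until the motion is done:
- env.goto(position, orientation): joint-space move of the TCP to a pose.
- env.move_straight(position, rotation=None, rate=0.15, force_limit=None): straight line of the TCP; rotation=None keeps the orientation; rate is the mean speed in m/s. With force_limit (N) it stops when the force on the tool has changed by that much, and returns True; else False.
- env.set_joints(angles): joint-space move.
- env.gripper_to(opening, grasp_force=None): opening from 0.0 (shut) to 1.0 (fully open); grasp_force is the grip in N (None keeps the last); returns when the fingers have stopped.
- env.dwell(seconds).
- env.inverse_kinematics(position, orientation): joint angles nearest the present ones, or None.
- env.read_state(): the state.
- env.grab_frame(name): name is "scene" or "side" or "wrist"; returns a dict with "image" (400x640x3 uint8, blue, green, red), "fx", "fy", "cx", "cy" (pixels), "D" ([k1, k2, p1, p2, k3] as OpenCV has them; the pictures are not rectified), "position" and "orientation" of the camera in the world. Camera axes: x right, y up, looking along -z (the intrinsics and any distortion apply to the point x, -y, -z); pixel columns grow to the right and rows downward; lengths in m; the calibration is good to about 2 mm. A picture is of the moment at which its call begins. There is no depth.
A pose or a line that the arm cannot do raises env.Unreachable and nothing moves.
- env.close_job(): hands the job in, once; it reports no verdict.
Trained networks look in a picture, given as the dict that the camera call returned (one of the last four; its "shot" number tells which), for a name from the list of things; names that differ only in an ending like _2 or _b are one class to them, and where a whole thing is asked for, a point or a joint stands for the part that bears it (a point fixed in the world has none). Each returns a list of dicts, best first, with "score" (0 to 1); they miss things now and then, are a little off and sometimes report something else, mostly with a low value. They report only what shows in the picture. A call takes as long as a camera call. They do not tell look-alikes from the thing itself.
- env.search_frame(picture, thing): "xyz" ([x, y, z] in m, in world coordinates, good to about 4 mm: the middle of the surface that is visible of it).
- env.trace(picture, thing): "mask" (400x640 bool, what is visible of it).
The state is a dict: "clock": time; "joint_positions": joint angles; "qvel": joint speeds; "joint_torque": joint torques, N m; "position": TCP position; "tool_rot": TCP orientation; "force": force on the tool from outside, world axes, zero at the start; "wrist_torque": the same for the moment, N m; "opening": opening from 0.0 (shut) to 1.0 (fully open).
Only numpy, scipy, OpenCV 4.12 (cv2) and the standard library are available. Lean on these libraries where they do the work, as an engineer would, in place of code of your own. Each camera call takes 0.05 s, during which the arm holds its last target. There are 200 camera calls.

TASK

A flat tin has toppled over in front of the bench upstand. Push it along by its base so that its cap end runs up the upstand and the tin comes up onto its foot, then press its foot home and square against the stop rail along the toe of the upstand, feeling for it with a push of some 5 N, and let go, leaving it standing there. The tin is thin sheet metal, so never press it against the upstand with more than 18 N, and leave the other things on the bench where they are.

Things in the scene. Friction and masses are not known exactly. Their poses are not given: they have to be found in the camera images.
- tin: The toppled tin: flat rectangular canister of bare metal, 92 mm wide (its x), 46 mm thick (y), 180 mm tall (z), paper label on both broad sides, black cap on top; 0.21 to 0.35 kg. Origin: centre of its base; z runs from base to cap: level while it lies on a broad side, up when it stands. It lies with the cap towards the upstand, 30 to 60 mm short of it and up to 0.2 rad askew.
- tin_cap (a point): Centre of the top of the tin's screw cap (32 mm across, 20 mm high, round-edged), 200 mm from the base. The tin is slippery (friction about 0.13). Its centre of mass is 52 mm above the base: raised past about 66 degrees it drops onto its foot by itself. A push of 3 to 10 N low on the base, the fingers leaning back some 45 degrees, drives it up the ramp; pushing high on the base jams it.
- upstand: Fixed grey board, 300 mm long (its x), 218 mm high, wood capping, on the tin's side an aluminium skirting: a two-slope ramp back to the board's face, met 95 mm above the bench and 42 mm behind the toe. Along the toe lies a clamped steel stop rail, 4 mm high, standing 0 to 12 mm proud of the toe line: it differs each time. Origin: bench level, toe line, mid-length; x along, y into the board.
- upstand_knee (a point): Middle of the knee line where the skirting's ramp turns steeper: 53 mm above the bench, 30 mm behind the toe line. Below it the ramp starts 5 mm above the bench on the toe line (58 degree slope); above it the slope is 74 degrees up to the board's face. As the tin passes about 35 degrees its heel leans back over the fingers: they do best to come more upright, to about 15 degrees.
- jar: Amber glass jar with white lid, 60 mm across, 85 mm tall, standing off one end of the lane; origin: centre of its underside. Leave alone.
- beaker: Glass beaker, 64 mm across, 85 mm tall, standing off the other end; origin: centre of its underside. Leave alone.
- brush: Brush, 160 mm long, lying beside the tin; origin near its middle. Leave alone.
- weight: Small brass weight, 40 mm across, 28 mm tall, beside the tin; origin: centre of its underside. Leave alone.
- dish: Flat glass dish, 72 mm across, 14 mm tall, beside the tin; origin: centre of its underside. Leave alone.
There are look-alikes about, which are no part of the job. There is more than one size of the tin; the one meant has the size given above.

How it is judged:
By the outcome, as a careful person would: the job done as asked, in the order asked, and still so for the second after the job is handed in, with the robot touching nothing.
It also fails if it takes over 72 s, if anything falls off the work surface, if the arm or the gripper's body presses on something with over 40 N, if the wrist force passes 120 N, or if a joint passes its speed limit or range.

## Working session

There is one attempt and no reset: what is moved stays moved. The work goes in short steps, each a Python script; the robot and the scene stay as the last script left them, time stands still between calls to the robot, and variables do not carry over. Pictures are saved under pics/ and viewed, about 8 in all and at most 12, crops included, and the job is handed in when it is done.

```bash
mkdir -p pics; cat > h.py <<'E'
import numpy as np, cv2
from workcell import env
from scipy.spatial.transform import Rotation as R
def camR(f):
    o=np.array(f["orientation"],float)
    return o if o.shape==(3,3) else R.from_euler('xyz',o,degrees=True).as_matrix()
def ray(f,uv):
    K=np.array([[f["fx"],0,f["cx"]],[0,f["fy"],f["cy"]],[0,0,1]])
    p=cv2.undistortPoints(np.array(uv,float).reshape(-1,1,2),K,np.array(f["D"],float)).reshape(-1,2)
    d=np.c_[p[:,0],-p[:,1],-np.ones(len(p))]@camR(f).T
    return np.array(f["position"]),d
def onz(f,uv,z):
    o,d=ray(f,uv); return o+d*((z-o[2])/d[:,2])[:,None]
def proj(f,X):
    X=(np.atleast_2d(X)-np.array(f["position"]))@camR(f)
    K=np.array([[f["fx"],0,f["cx"]],[0,f["fy"],f["cy"]],[0,0,1]])
    return cv2.projectPoints((X*[1,-1,-1]).reshape(-1,1,3),np.zeros(3),np.zeros(3),K,np.array(f["D"],float))[0].reshape(-1,2)
E
python3 - <<'E'
from h import *
np.set_printoptions(precision=4,suppress=True)
for n in ["scene","side"]:
    f=env.grab_frame(n); cv2.imwrite(f"pics/{n}0.png",f["image"]); print(n,f["position"],f["orientation"],f["fx"])
    for t in ["tin","tin_cap","upstand","upstand_knee","jar","beaker","brush","weight","dish"]:
        for r in env.search_frame(f,t): print(t,round(r["score"],2),np.array(r["xyz"]),proj(f,r["xyz"])[0].round())
print(env.read_state())
E
```

```text
scene [ 1.1516 -0.0549  0.8286] [37.7531  0.0067 87.2724] 412.0693464469239
tin 0.96 [ 0.2765 -0.2411  0.0383] [240. 129.]
tin 0.69 [0.6428 0.0568 0.0455] [360. 233.]
tin 0.63 [ 0.4753 -0.1865  0.0377] [256. 183.]
tin 0.41 [0.7784 0.0443 0.0136] [359. 295.]
tin_cap 0.98 [ 0.2736 -0.237   0.036 ] [242. 129.]
tin_cap 0.97 [ 0.4822 -0.1808  0.0381] [258. 185.]
tin_cap 0.94 [0.6359 0.0524 0.0437] [357. 231.]
upstand 0.57 [0.6074 0.2522 0.114 ] [448. 199.]
upstand_knee 0.91 [0.611  0.2499 0.1122] [448. 201.]
jar 0.9 [0.79   0.2011 0.0738] [440. 284.]
beaker 0.59 [0.4132 0.1137 0.0579] [373. 155.]
beaker 0.59 [0.7384 0.1711 0.0232] [416. 273.]
brush 0.82 [ 0.4611 -0.0074  0.0193] [327. 181.]
weight 0.87 [0.7372 0.1709 0.0246] [416. 273.]
dish 0.81 [0.7772 0.0447 0.0117] [359. 295.]
side [0.2391 0.5142 0.8208] [  38.6179    0.2724 -151.4536] 380.79990965880717
tin 0.96 [0.6169 0.0736 0.0446] [274. 220.]
tin 0.8 [ 0.2584 -0.2249  0.0341] [445. 194.]
tin 0.63 [0.7339 0.171  0.0275] [215. 233.]
tin 0.56 [ 0.4563 -0.1832  0.0382] [373. 178.]
tin_cap 0.88 [ 0.2595 -0.2255  0.0348] [445. 194.]
ti
[... 162 characters left out ...]
72  0.2004 0.0832] [189. 223.]
beaker 0.78 [0.4017 0.1047 0.0544] [345. 263.]
brush 0.44 [0.6166 0.0761 0.0434] [273. 221.]
weight 0.42 [0.7311 0.1737 0.0289] [215. 234.]
dish 0.44 [0.615  0.0738 0.0482] [274. 219.]
{'clock': 1.0, 'joint_positions': array([-60.8124,  22.0419,   0.453 ,  -0.0002, -68.4108, -14.8161]), 'qvel': array([ 0.0059,  0.0113, -0.0494, -0.0338, -0.025 , -0.0485]), 'joint_torque': array([  0.0001, -39.0474,  18.7627,   4.2246,   0.0155,  -0.    ]), 'position': array([ 0.1551, -0.6054,  0.2225]), 'tool_rot': array([-90.0001,  -0.0003,  14.3713]), 'force': array([-0.6279, -0.491 ,  0.2726]), 'wrist_torque': array([-0.0275, -0.0236, -0.0165]), 'opening': 1.001758911361117}
```

View pics/scene0.png

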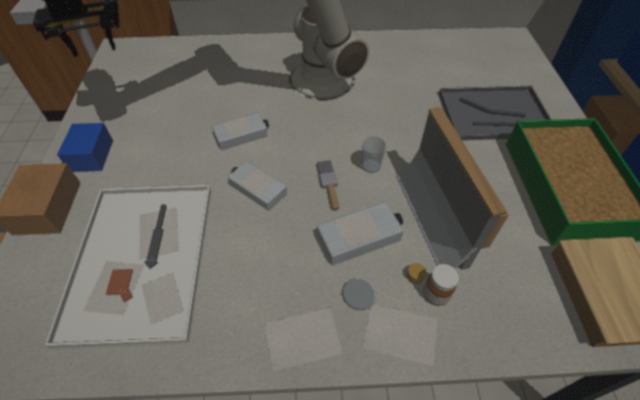

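View pics/side0.png

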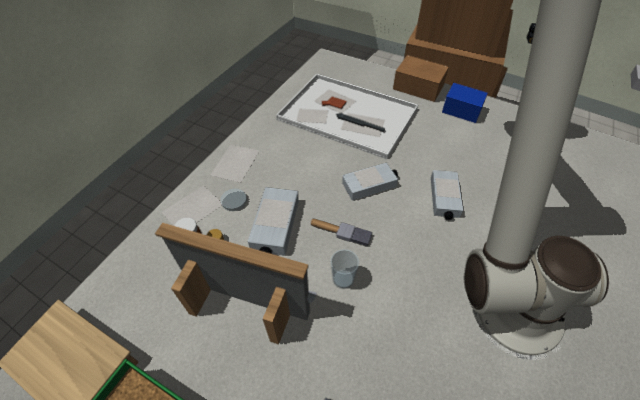

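Candidates: the tin at scene (360,233) is the largest and lies before the upstand with its cap towards it. Look-alikes are at (240,130) and (257,185), both smaller and out of the lane. I'll check this in one crop and fit the poses.

```bash
cat > fit.py <<'E'
from h import *
from scipy.optimize import minimize
np.set_printoptions(precision=4,suppress=True)
def box(x,y,yaw):  # lying tin, axis dir yaw, base centre
    c,s=np.cos(yaw),np.sin(yaw)
    P=np.array([[a,b,z] for a in(0,.180) for b in(-.046,.046) for z in(0,.046)])
    return np.c_[x+c*P[:,0]-s*P[:,1],y+s*P[:,0]+c*P[:,1],P[:,2]]
def sil(f,P,S=4):
    m=np.zeros((400*S//1,640*S),np.uint8)
    h=cv2.convexHull((proj(f,P)*S).astype(np.float32)).astype(np.int32)
    cv2.fillConvexPoly(m,h,1); return cv2.resize(m.astype(np.float32),(640,400),interpolation=cv2.INTER_AREA)
E
python3 - <<'E'
from fit import *
fs=[]
for n in ["scene","side"]:
    f=env.grab_frame(n); best=None
    for r in env.trace(f,"tin"):
        m=r["mask"]; v,u=np.nonzero(m); 
        t=(360,233) if n=="scene" else (274,220)
        d=np.hypot(u.mean()-t[0],v.mean()-t[1]); print(n,r["score"],u.mean(),v.mean(),m.sum())
        if d<15 and best is None: best=m
    if best is not None: fs.append((f,best.astype(float))); print(n,'used')
    if n=="scene": F=f
def cost(p,ff=fs): return sum(np.abs(sil(f,box(p[0],p[1],p[2]))-m).sum() for f,m in ff)
for ff in [fs]+[[a] for a in fs]:
    b=min((minimize(cost,[.64,-.03,y0],args=(ff,),method="Nelder-Mead",options=dict(initial_simplex=[[.64,-.03,y0],[.67,-.03,y0],[.64,0,y0],[.64,-.03,y0+.15]])) for y0 in(1.4,1.6,1.8)),key=lambda r:r.fun)
    print(b.x,b.fun)
c=cv2.resize(F["image"][100:280,310:520],None,fx=3.3,fy=3.3,interpolation=cv2.INTER_CUBIC)
c=cv2.convertScaleAbs(c,alpha=1.5,beta=10); cv2.imwrite("pics/crop.png",c)
E
```

```text
scene 0.97 257.06301197227475 184.8840579710145 1587
scene 0.9 240.547976011994 130.41979010494754 1334
scene 0.85 359.1694117647059 232.4035294117647 3400
scene used
side 0.85 369.8092443140132 180.53264856933237 1363
side 0.81 445.9939894815928 194.17355371900825 1331
side 0.68 274.02963590177814 220.92929720575782 2362
side used
[ 0.6558 -0.0259  1.9099] 496.5
[ 0.6576 -0.0249  1.9222] 213.125
[ 0.6546 -0.0263  1.9277] 243.0625
```

View pics/crop.png

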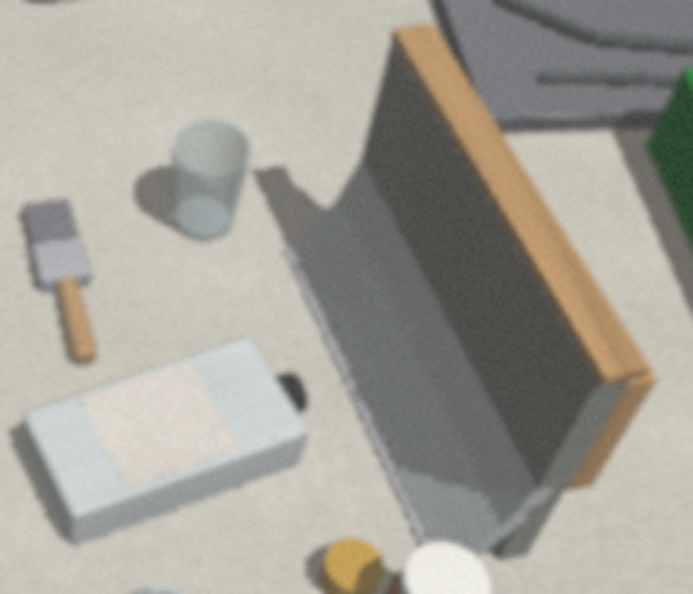

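```bash
python3 - <<'E'
from fit import *
f=env.grab_frame("scene")
P=lambda c,z: onz(f,np.array(c,float)/3.3+[310,100],z)
print("tin top BL,CL,CR,BR",P([[27,412],[248,340],[305,432],[72,512]],.046))
print("tin bot BR,CR",P([[77,543],[302,462]],0))
fa=P([[367,160],[545,488]],.095); print("face",fa,np.linalg.norm(fa[1]-fa[0]))
r=P([[290,250],[420,540]],.004); print("rail",r,np.linalg.norm(r[1]-r[0]))
t=P([[393,33],[603,383]],.2); print("top",t,np.linalg.norm(t[1]-t[0]))
for l in(fa,r,t):
    d=l[1]-l[0]; print(np.degrees(np.arctan2(d[1],d[0])))
# wrist view
env.goto([.62,-.02,.33],[-90,0,14.4])
w=env.grab_frame("wrist"); cv2.imwrite("pics/w1.png",w["image"]); print(w["position"],w["orientation"],env.read_state()["clock"],env.read_state()["position"],env.read_state()["tool_rot"])
for t in["tin","upstand","upstand_knee"]:
    for q in env.search_frame(w,t): print(t,q["score"],np.array(q["xyz"]))
E
```

```text
tin top BL,CL,CR,BR [[ 0.6162 -0.036   0.046 ]
 [ 0.5608  0.1268  0.046 ]
 [ 0.6421  0.1547  0.046 ]
 [ 0.6975 -0.0097  0.046 ]]
tin bot BR,CR [[ 0.6954 -0.0052  0.    ]
 [ 0.6376  0.1606  0.    ]]
face [[0.4313 0.2303 0.095 ]
 [0.7232 0.2856 0.095 ]] 0.2971085758943753
rail [[0.4399 0.1835 0.004 ]
 [0.7068 0.2302 0.004 ]] 0.27091512211907703
top [[0.4102 0.2328 0.2   ]
 [0.7174 0.2893 0.2   ]] 0.3123611066948407
10.735254262911765
9.929853866638169
10.421732160356518
[ 0.5547 -0.0377  0.4926] [-14.6224   0.0053 104.3443] 3.9667 [ 0.6199 -0.0209  0.3299] [-90.003    0.023   14.3297]
tin 0.68 [0.6201 0.0542 0.0433]
tin 0.57 [ 0.4917 -0.1592  0.0345]
upstand 0.71 [0.528  0.2311 0.0964]
upstand_knee 0.81 [0.5259 0.2378 0.0965]
```

View pics/w1.png

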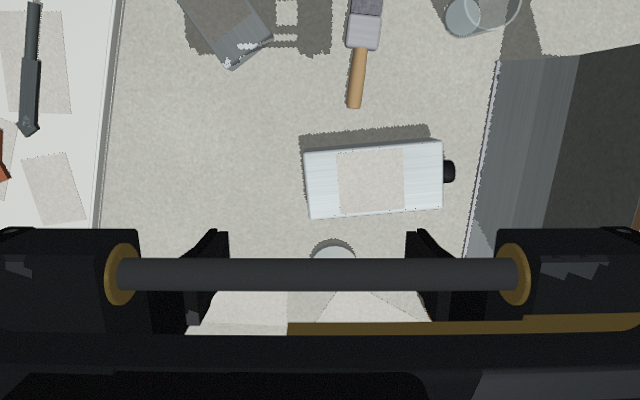

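```bash
python3 - <<'E'
from fit import *
f=env.grab_frame("wrist")
g=cv2.cvtColor(f["image"],cv2.COLOR_BGR2GRAY)
c=cv2.resize(f["image"][30:265,290:640],None,fx=2.2,fy=2.2,interpolation=cv2.INTER_CUBIC); cv2.imwrite("pics/w1c.png",c)
T=onz(f,[[303,152],[441,141],[443,208],[310,218]],.046); print(T)
print([np.linalg.norm(T[i]-T[(i+1)%4]) for i in range(4)],np.degrees(np.arctan2(*(T[1]-T[0])[[1,0]])),np.degrees(np.arctan2(*(T[2]-T[3])[[1,0]])))
r=onz(f,[[497,62],[466,258]],.004); print("rail",r,np.degrees(np.arctan2(*(r[1]-r[0])[[1,0]])))
b=[r_ for r_ in env.trace(f,"tin")]
for q in b:
    v,u=np.nonzero(q["mask"]); print(q["score"],u.mean(),v.mean())
E
```

```text
[[ 0.6143 -0.0403  0.046 ]
 [ 0.5572  0.1252  0.046 ]
 [ 0.6401  0.1571  0.046 ]
 [ 0.6972 -0.0104  0.046 ]]
[np.float64(0.17504928331101466), np.float64(0.08880839081455982), np.float64(0.17697110041488895), np.float64(0.08818171989612049)] 109.01774478162747 108.83065332417875
rail [[0.4399 0.1789 0.004 ]
 [0.7139 0.2362 0.004 ]] 11.811425439709796
0.6 228.3329250367467 28.44390004899559
0.59 375.53930424754947 177.3262540841822
```

View pics/w1c.png

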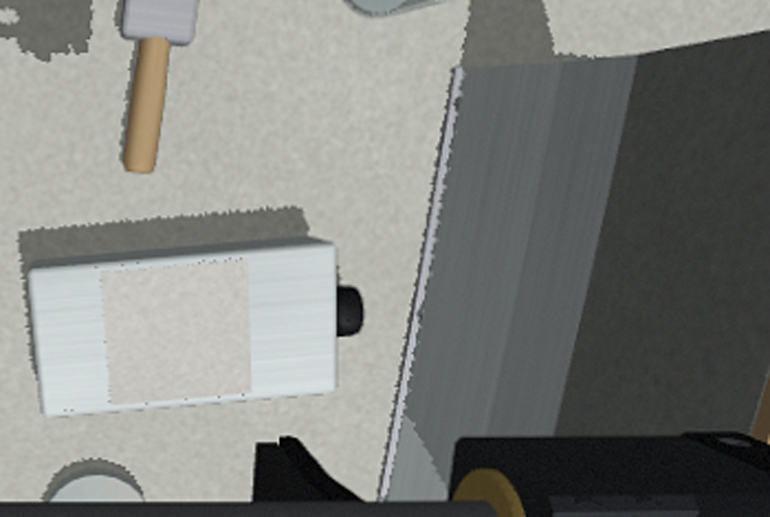

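```bash
cat > plan.py <<'E'
from fit import *
U0=None
def setup(mid,ang):
    global U,N,M
    U=np.array([np.cos(ang),np.sin(ang),0]);N=np.array([-np.sin(ang),np.cos(ang),0]);M=np.array([*mid,0])
def pose(u,n,z,phi,yaw=0,sgn=1):   # TCP at (u,n,z) mm in upstand frame; lean phi deg, yaw deg about z from upstand
    c,s=np.cos(np.radians(yaw)),np.sin(np.radians(yaw)); n_=c*N-s*U; u_=c*U+s*N
    a=np.radians(phi); y=np.sin(a)*n_-np.cos(a)*np.array([0,0,1]); zt=sgn*u_; x=np.cross(y,zt)
    return M+(u*U+n*N)/1000+np.array([0,0,z/1000]), R.from_matrix(np.c_[x,y,zt]).as_euler('xyz',degrees=True)
K=np.array([[0,5],[30,53],[42,95],[42,230]],float)
def pth(th):
    t=np.radians(max(th,.01)); c,s=np.cos(t),np.sin(t); P=[]
    for a,h in [(180,0),(197,8),(200,12)]:
        P.append(np.interp(s*a+c*h,K[:,1],K[:,0])-a*c+h*s)
    for kn,kz in K[:3]:
        if kz/s<180: P.append(kn-kz/np.tan(t))
    return min(P)
def tcpn(th,phi,z,w=9.5):
    t,f=np.radians(th),np.radians(phi); p=pth(th); z1=z+w*np.sin(f); zh=46*np.cos(t)
    q=p-46*np.sin(t)+(zh-z1)*np.tan(f)
    if z1<zh: q=min(q,p-z1*np.tan(t))
    return q-w*np.cos(f)
E
python3 - <<'E'
from plan import *
import plan
f=env.grab_frame("wrist")
P=lambda c,z: onz(f,np.array(c,float)/2.2+[290,30],z)
for nm,c,z in[("rail",[[456,68],[380,500]],.004),("knee",[[560,62],[490,432]],.053),("face",[[637,57],[555,432]],.095)]:
    l=P(c,z);d=l[1]-l[0];a=np.arctan2(d[1],d[0]);n=np.array([-np.sin(np.radians(10.6)),np.cos(np.radians(10.6))])
    print(nm,l,np.degrees(a),[n@(q[:2]-[.577,.208])*1e3 for q in l])
ang=np.radians(10.6); n=np.array([-np.sin(ang),np.cos(ang)])
mid=np.array([.5773,.258])-.042*n; print("mid",mid)
plan.setup(mid,ang)
b=np.array([.6565,-.0275,0])-plan.M; print("base u,n",b@plan.U*1e3,b@plan.N*1e3)
for th in range(0,76,5):
    phi=np.interp(th,[30,45],[45,15]); print(th,phi,round(pth(th),1),round(tcpn(th,phi,10),1))
for sgn in(1,-1):
    for a in [(88,-250,60,45,8.4),(88,-250,10,45,8.4),(82,-150,10,45,0),(82,-80,10,15,0),(82,-60,10,15,0)]:
        p,o=pose(*a,sgn=sgn); print(sgn,a,p,o,env.inverse_kinematics(p,o))
print(env.read_state()["clock"])
E
```

```text
rail [[0.4385 0.179  0.004 ]
 [0.714  0.2312 0.004 ]] 10.738233489887941 [np.float64(-3.065981063712822), np.float64(-2.3894557363590554)]
knee [[0.4319 0.2119 0.053 ]
 [0.6396 0.2543 0.053 ]] 11.556699571201523 [np.float64(30.473637224564634), np.float64(34.0124701245296)]
face [[0.4309 0.225  0.095 ]
 [0.6225 0.2622 0.095 ]] 10.971117481113986 [np.float64(43.62381181682396), np.float64(44.88799678995139)]
mid [0.585  0.2167]
base u,n 25.330369052712996 -253.1969891507252
0 45.0 -195.6 -202.3
5 45.0 -183.0 -191.1
10 45.0 -169.4 -179.1
15 45.0 -157.1 -168.3
20 45.0 -146.2 -159.0
25 45.0 -134.4 -149.0
30 45.0 -125.2 -141.6
35 35.0 -114.9 -133.5
40 25.0 -103.8 -132.1
45 15.0 -91.6 -128.0
50 15.0 -78.5 -118.3
55 15.0 -64.4 -107.6
60 15.0 -49.6 -95.8
65 15.0 -34.1 -83.1
70 15.0 -19.6 -71.1
75 15.0 -4.6 -58.3
1 (88, -250, 60, 45, 8.4) [ 0.7175 -0.0128  0.06  ] [-90.  45. -71.] [  -6.7863   51.6562   32.5534  -39.6291  -93.397  -148.4667]
1 (88, -250, 10, 45, 8.4) [ 0.7175 -0.0128  0.01  ] [-90.  45. -71.] [  -6.7763   54.7073   31.4112  -39.55    -90.159  -145.8007]
1 (82, -150, 10, 45, 0
[... 234 characters left out ...]

1 (82, -60, 10, 15, 0) [0.6767 0.1728 0.01  ] [-90.   15.  -79.4] None
-1 (88, -250, 60, 45, 8.4) [ 0.7175 -0.0128  0.06  ] [-90. -45. 109.] [ -6.7863  51.6562  32.5534 -39.6291 -93.397   31.5333]
-1 (88, -250, 10, 45, 8.4) [ 0.7175 -0.0128  0.01  ] [-90. -45. 109.] [ -6.7763  54.7073  31.4112 -39.55   -90.159   34.1993]
-1 (82, -150, 10, 45, 0) [0.6932 0.0844 0.01  ] [-90.  -45.  100.6] [ -1.2537  48.7273  19.2063 -45.214  -77.1717  29.1415]
-1 (82, -80, 10, 15, 0) [0.6803 0.1532 0.01  ] [-90.  -15.  100.6] [ 18.7019  40.4749   5.3013 -18.4386 -54.1091   2.6756]
-1 (82, -60, 10, 15, 0) [0.6767 0.1728 0.01  ] [-90.  -15.  100.6] [ 20.3596  40.3772   5.1059 -18.4788 -53.5877   1.1232]
4.2667
```

```bash
cat >> plan.py <<'E'
setup([.5856,.2133],np.radians(10.6))
def mv(u,n,z,phi,yaw=0,rate=.06,lim=12):
    p,o=pose(u,n,z,phi,yaw,-1); h=env.move_straight(p,o,rate=rate,force_limit=lim); s=env.read_state()
    F=np.array(s["force"]); d=np.array(s["position"])-M
    print(f"n{n:.0f} phi{phi:.0f} hit{h} at u{d@U*1e3:.1f} n{d@N*1e3:.1f} z{d[2]*1e3:.1f} Fu{F@U:.1f} Fn{F@N:.1f} Fz{F[2]:.1f} t{s['clock']:.1f}"); return h
E
python3 - <<'E'
from plan import *
env.gripper_to(0.4)
p,o=pose(29,-280,110,45,8.4,-1); env.goto(p,o)
if not mv(29,-280,10,45,8.4,.08,4):
    mv(25,-255,10,45,8.4)
    for k in (1,2,3,4): mv(25-1.7*k,-255+11*k,10,45,8.4-2.1*k,.04)
f=env.grab_frame("side"); g=env.grab_frame("scene")
a=cv2.resize(f["image"][140:310,160:360],None,fx=2,fy=2,interpolation=2);b=cv2.resize(g["image"][130:300,310:510],None,fx=2,fy=2,interpolation=2)
cv2.imwrite("pics/p1.png",np.hstack([a,b]))
E
```

```text
n-280 phi45 hitFalse at u29.4 n-280.2 z10.8 Fu0.4 Fn0.4 Fz-1.3 t8.6
n-255 phi45 hitFalse at u25.0 n-254.6 z10.2 Fu0.4 Fn-0.4 Fz-0.5 t9.2
n-244 phi45 hitFalse at u23.1 n-243.8 z10.2 Fu0.2 Fn-0.1 Fz-0.0 t9.6
n-233 phi45 hitFalse at u21.5 n-232.6 z10.2 Fu0.1 Fn0.5 Fz0.2 t10.0
n-222 phi45 hitFalse at u19.7 n-221.6 z10.2 Fu-0.6 Fn-0.4 Fz0.2 t10.5
n-211 phi45 hitFalse at u18.0 n-210.6 z10.2 Fu-0.5 Fn-0.1 Fz0.3 t10.9
```

View pics/p1.png

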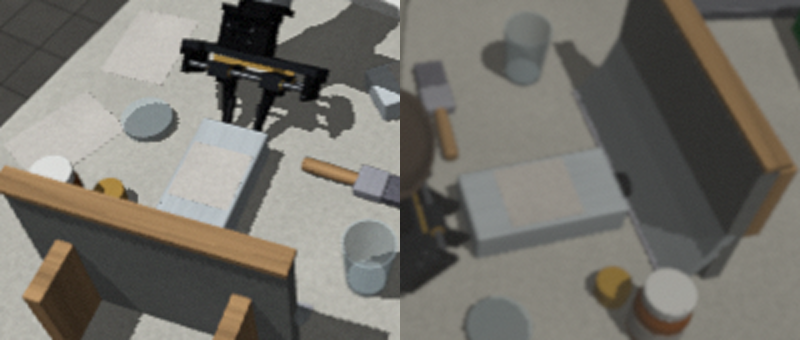

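```bash
python3 - <<'E'
from plan import *
g=env.grab_frame("scene")
c=np.array([[460,180],[612,152],[632,212],[478,252]],float); c[2]=[630,207]; c[:,0]-=400
X=onz(g,c/2+[310,130],.046)-M
print(np.c_[X@U,X@N]*1e3)
m=[q for q in env.trace(g,"tin")]
for q in m:
    v,u=np.nonzero(q["mask"]); print(q["score"],u.mean(),v.mean(),q["mask"].sum())
q=min(m,key=lambda q:np.hypot(np.nonzero(q["mask"])[1].mean()-370,np.nonzero(q["mask"])[0].mean()-233)); mk=q["mask"].astype(float)
cost=lambda p:np.abs(sil(g,box(*p))-mk).sum()
b=min((minimize(cost,[.645,.01,y0],method="Nelder-Mead",options=dict(initial_simplex=[[.645,.01,y0],[.665,.01,y0],[.645,.03,y0],[.645,.01,y0+.1]])) for y0 in(1.7,1.78,1.85,1.92)),key=lambda r:r.fun)
d=np.array([b.x[0],b.x[1],0])-M; print(b.fun,d@U*1e3,d@N*1e3,np.degrees(b.x[2])-100.6)
E
```

```text
[[ -17.3621 -198.3451]
 [ -14.8817  -11.7474]
 [  63.2192  -20.544 ]
 [  79.6127 -203.9472]]
0.72 244.86600496277916 171.61042183622828 403
0.71 239.19849874895746 130.75979983319434 1199
0.56 379.80417044424297 230.431852523421 3309
270.1875 18.16534460805074 -199.5683050764783 0.9312740940864614
```

```bash
python3 - <<'E'
from plan import *
for th in range(2,32,4):
    if mv(21,tcpn(th,45,10),10,45,0,.04,10): break
f=env.grab_frame("side"); g=env.grab_frame("scene")
a=cv2.resize(f["image"][120:310,160:360],None,fx=2,fy=2,interpolation=2);b=cv2.resize(g["image"][110:300,310:510],None,fx=2,fy=2,interpolation=2)
cv2.imwrite("pics/p2.png",np.hstack([a,b]))
E
```

```text
n-198 phi45 hitFalse at u21.3 n-198.4 z9.9 Fu0.3 Fn-3.3 Fz-0.4 t11.6
n-189 phi45 hitFalse at u20.8 n-188.3 z9.9 Fu0.2 Fn-1.9 Fz-0.6 t11.9
n-179 phi45 hitFalse at u20.8 n-178.3 z10.1 Fu0.2 Fn-1.0 Fz-0.0 t12.3
n-170 phi45 hitFalse at u21.5 n-171.3 z9.9 Fu0.6 Fn-5.6 Fz-0.0 t12.7
n-163 phi45 hitFalse at u21.0 n-163.1 z9.7 Fu0.2 Fn-3.1 Fz-1.1 t13.0
n-155 phi45 hitFalse at u20.7 n-154.3 z10.1 Fu0.8 Fn-0.8 Fz-1.2 t13.4
n-147 phi45 hitFalse at u21.5 n-149.3 z9.7 Fu-0.0 Fn-7.6 Fz-2.4 t13.7
n-142 phi45 hitFalse at u21.0 n-142.9 z9.1 Fu0.2 Fn-4.9 Fz-4.9 t14.0
```

View pics/p2.png

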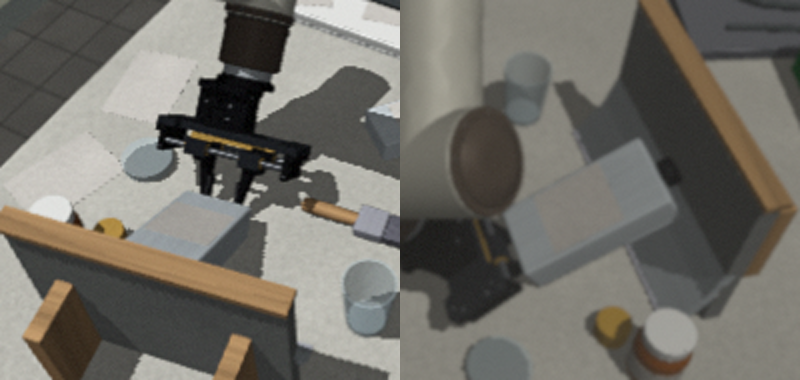

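The tin is up at about 30° and straight, with its cap on the ramp (crop right, (668,172)), the fingers low on its base, and the neighbours unmoved. Next the fingers come more upright as it rises.

```bash
python3 - <<'E'
from plan import *
ok=True
for th in (33,36,39,42,45,48,51,54,57,60):
    phi=np.interp(th,[30,45],[45,15])
    if mv(21,tcpn(th,phi,10),10,phi,0,.03,10): break
f=env.grab_frame("side"); g=env.grab_frame("scene")
a=cv2.resize(f["image"][120:310,160:360],None,fx=2,fy=2,interpolation=2);b=cv2.resize(g["image"][110:300,310:510],None,fx=2,fy=2,interpolation=2)
cv2.imwrite("pics/p3.png",np.hstack([a,b]))
E
```

```text
n-137 phi39 hitFalse at u20.8 n-134.6 z11.2 Fu0.8 Fn0.9 Fz-0.4 t14.4
n-133 phi33 hitFalse at u20.4 n-132.3 z10.2 Fu0.2 Fn-1.9 Fz-2.1 t14.7
n-133 phi27 hitFalse at u20.4 n-131.0 z10.3 Fu0.7 Fn0.4 Fz-0.2 t14.9
n-131 phi21 hitFalse at u20.6 n-129.6 z10.1 Fu0.1 Fn0.7 Fz-0.1 t15.2
n-128 phi15 hitFalse at u20.3 n-127.3 z9.7 Fu0.4 Fn-0.1 Fz0.3 t15.5
n-122 phi15 hitFalse at u20.8 n-123.0 z9.7 Fu-0.0 Fn-1.7 Fz-1.2 t15.8
n-116 phi15 hitFalse at u20.9 n-115.8 z10.0 Fu0.2 Fn-0.8 Fz-0.6 t16.1
n-110 phi15 hitFalse at u21.1 n-109.2 z10.2 Fu0.3 Fn0.3 Fz-0.8 t16.5
n-103 phi15 hitFalse at u21.0 n-102.5 z10.1 Fu-0.1 Fn0.4 Fz-0.2 t16.9
n-96 phi15 hitFalse at u21.0 n-95.4 z10.1 Fu0.5 Fn-0.2 Fz-0.3 t17.3
```

View pics/p3.png

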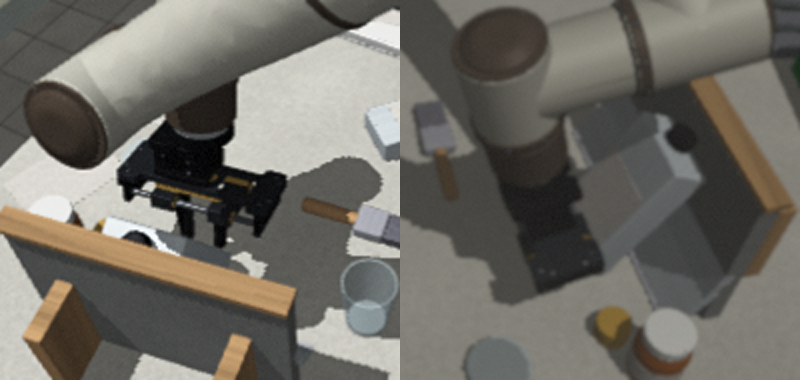

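```bash
python3 - <<'E'
from plan import *
mv(21,tcpn(60,22,9.5),9.5,22,0,.03,8)
mv(21,tcpn(61,30,9),9,30,0,.03,8)
for th in (63,65,67,68.5):
    print(th)
    if mv(21,tcpn(th,30,9),9,30,0,.025,8): break
env.dwell(.3)
f=env.grab_frame("side"); g=env.grab_frame("scene")
a=cv2.resize(f["image"][120:310,160:360],None,fx=2,fy=2,interpolation=2);b=cv2.resize(g["image"][110:300,310:510],None,fx=2,fy=2,interpolation=2)
cv2.imwrite("pics/p4.png",np.hstack([a,b]))
E
```

```text
n-94 phi22 hitFalse at u21.4 n-95.7 z9.3 Fu0.3 Fn0.0 Fz-0.2 t17.7
n-90 phi30 hitFalse at u20.9 n-91.0 z8.4 Fu0.5 Fn-0.1 Fz-0.0 t17.9
63
n-85 phi30 hitFalse at u20.8 n-84.2 z9.4 Fu0.0 Fn-0.5 Fz0.5 t18.3
65
n-81 phi30 hitFalse at u21.0 n-80.4 z9.0 Fu-0.2 Fn-0.3 Fz0.3 t18.6
67
n-76 phi30 hitFalse at u21.0 n-76.3 z9.0 Fu0.4 Fn-0.7 Fz-0.0 t18.9
68.5
n-73 phi30 hitFalse at u21.0 n-73.0 z9.0 Fu-0.1 Fn-0.3 Fz-0.4 t19.2
```

View pics/p4.png

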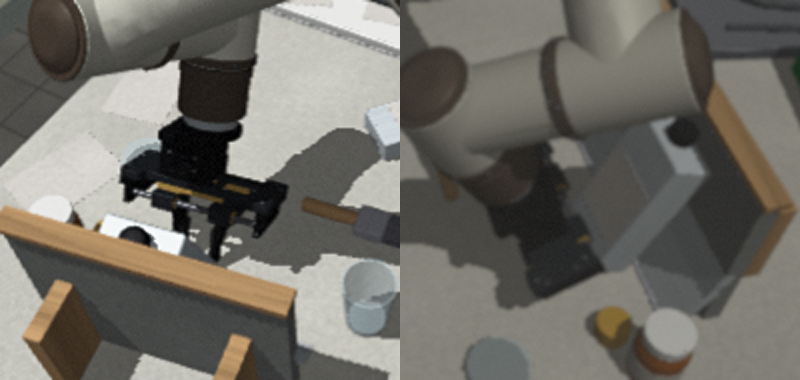

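```bash
cat >> plan.py <<'E'
def cap():
    A=np.zeros((3,3));b=np.zeros(3)
    for n in("scene","side"):
        f=env.grab_frame(n); 
        c=[np.array(q["xyz"]) for q in env.search_frame(f,"tin_cap")]
        c=[q for q in c if abs((q-M)@U)<.12 and abs((q-M)@N)<.15]
        if not c: print(n,"none");continue
        d=c[0]-M; print(n,"cap u,n,z",d@U*1e3,d@N*1e3,d[2]*1e3)
        o=np.array(f["position"]);v=c[0]-o;v/=np.linalg.norm(v);Q=np.eye(3)-np.outer(v,v);A+=Q;b+=Q@o
    x=np.linalg.solve(A,b)-M; print("triang",x@U*1e3,x@N*1e3,x[2]*1e3)
E
python3 - <<'E'
from plan import *
cap()
f=env.grab_frame("scene");g=env.grab_frame("side")
A=np.zeros((3,3));b=np.zeros(3)
for q,p in((f,[451.5,175]),(g,[227.5,240])):
    o,d=ray(q,[p]);v=d[0]/np.linalg.norm(d[0]);Q=np.eye(3)-np.outer(v,v);A+=Q;b+=Q@o
x=np.linalg.solve(A,b)-M; print("hand",x@U*1e3,x@N*1e3,x[2]*1e3)
E
```

```text
scene cap u,n,z 39.21727012157475 -19.852851790396286 124.39999999999999
side cap u,n,z 4.43825354364722 9.037804240096339 182.5
triang 34.52928330418467 -21.241344684357845 121.74679736400037
hand 20.628757159358717 24.520835682682854 187.90992572174895
```

Leaning at about 64°, nearly there; pushing on in small steps.

```bash
python3 - <<'E'
from plan import *
for n in (-70,-67,-64.5):
    if mv(21,n,8.5,30,0,.02,6): break
    env.dwell(.2)
env.dwell(.4)
f=env.grab_frame("side"); g=env.grab_frame("scene")
a=cv2.resize(f["image"][120:310,160:360],None,fx=2,fy=2,interpolation=2);b=cv2.resize(g["image"][110:300,310:510],None,fx=2,fy=2,interpolation=2)
cv2.imwrite("pics/p5.png",np.hstack([a,b]))
E
```

```text
n-70 phi30 hitFalse at u21.0 n-69.9 z8.4 Fu0.5 Fn-0.3 Fz-0.7 t20.2
n-67 phi30 hitFalse at u20.9 n-66.8 z8.5 Fu0.1 Fn-0.3 Fz-0.9 t20.7
n-64 phi30 hitFalse at u21.1 n-64.3 z8.7 Fu-0.1 Fn-1.1 Fz-0.4 t21.2
```

View pics/p5.png

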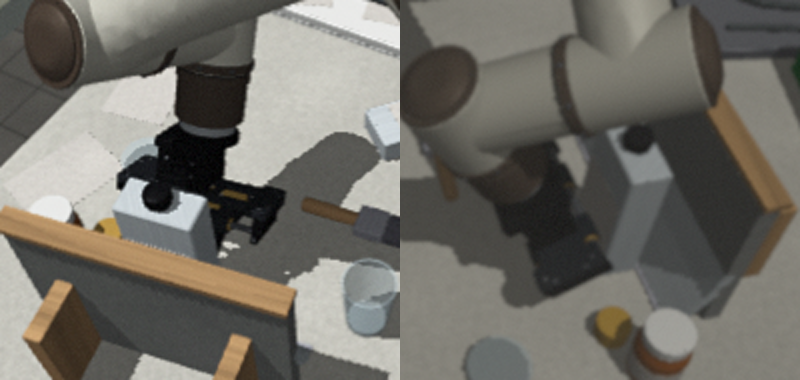

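```bash
cat >> plan.py <<'E'
def tri(ps,pd):
    A=np.zeros((3,3));b=np.zeros(3)
    for nm,p in(("scene",ps),("side",pd)):
        o,d=ray(env.grab_frame(nm),[p]);v=d[0]/np.linalg.norm(d[0]);Q=np.eye(3)-np.outer(v,v);A+=Q;b+=Q@o
    x=np.linalg.solve(A,b)-M; print("tri u n z",x@U*1e3,x@N*1e3,x[2]*1e3)
E
python3 - <<'E'
from plan import *
tri([429,179],[239,218.5])
mv(21,-72,8.5,30,0,.05,6)
mv(21,-76,10,40,0,.05,6)
env.dwell(.3)
hit=False
for n in np.arange(-72,-46,3):
    hit=mv(21,n,9.5,40,0,.015,4.5)
    if hit: break
env.dwell(.3); s=env.read_state(); F=np.array(s["force"]); print(hit,F@N,F,(np.array(s["position"])-M)@N)
f=env.grab_frame("side"); g=env.grab_frame("scene")
a=cv2.resize(f["image"][120:310,160:360],None,fx=2,fy=2,interpolation=2);b=cv2.resize(g["image"][110:300,310:510],None,fx=2,fy=2,interpolation=2)
cv2.imwrite("pics/p6.png",np.hstack([a,b]))
E
```

```text
tri u n z 21.15416600067515 -27.8138199148275 190.8836462816747
n-72 phi30 hitFalse at u21.0 n-72.5 z8.5 Fu-0.3 Fn-0.2 Fz0.7 t22.3
n-76 phi40 hitTrue at u20.8 n-75.2 z9.3 Fu0.0 Fn0.4 Fz-0.2 t22.5
n-72 phi40 hitFalse at u20.9 n-72.4 z9.1 Fu0.2 Fn-0.6 Fz0.2 t23.3
n-69 phi40 hitFalse at u21.0 n-68.7 z9.7 Fu-0.1 Fn-0.1 Fz0.2 t23.6
n-66 phi40 hitFalse at u21.0 n-65.9 z9.5 Fu0.0 Fn-0.7 Fz-0.4 t24.0
n-63 phi40 hitFalse at u21.0 n-62.9 z9.5 Fu-0.5 Fn0.6 Fz0.6 t24.3
n-60 phi40 hitTrue at u21.1 n-61.6 z8.9 Fu0.3 Fn-2.5 Fz0.5 t24.6
True -1.5742497084915728 [ 0.6442 -1.481  -0.215 ] -0.06157560763930993
```

View pics/p6.png

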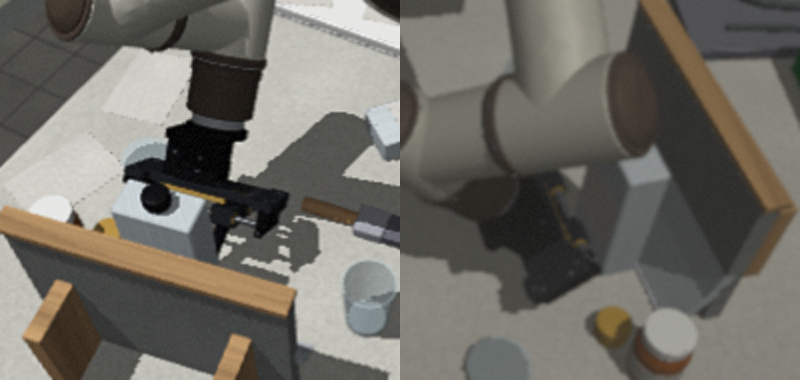

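```bash
python3 - <<'E'
from plan import *
def fn(k=6):
    v=[]
    for _ in range(k): env.dwell(.04); v.append(np.array(env.read_state()["force"])@N)
    return np.mean(v)
n=-61.6
for _ in range(14):
    n+=.5; p,o=pose(21,n,9.3,40,0,-1); env.move_straight(p,o,rate=.01,force_limit=7)
    s=env.read_state();F=fn(); print(round(n,1),round((np.array(s["position"])-M)@N*1e3,2),round(F,2))
    if F<-4.8: break
print(s["clock"],s["wrist_torque"])
E
```

```text
-61.1 -61.33 -2.62
-60.6 -61.0 -4.85
25.7167 [-2.5233 -0.183   0.1909]
```

```bash
python3 - <<'E'
from plan import *
mv(21,-66,9.5,40,0,.02,None); mv(21,-130,14,40,0,.08,None); mv(21,-170,200,40,0,.15,None)
p,o=pose(40,-330,330,20,0,-1); env.goto(p,o)
f=env.grab_frame("side"); g=env.grab_frame("scene"); cv2.imwrite("pics/fs.png",f["image"]); cv2.imwrite("pics/fg.png",g["image"])
a=cv2.resize(f["image"][170:290,190:320],None,fx=3,fy=3,interpolation=2);b=cv2.resize(g["image"][120:260,370:500],None,fx=3,fy=3,interpolation=2)
H=max(len(a),len(b)); z=lambda i:np.vstack([i,np.zeros((H-len(i),i.shape[1],3),np.uint8)])
cv2.imwrite("pics/p7.png",cv2.convertScaleAbs(np.hstack([z(a),z(b)]),alpha=1.4))
for t in["jar","beaker","weight","dish","brush"]:
    print(t,[np.array(q["xyz"]).round(3) for q in env.search_frame(g,t)[:2]])
print(env.read_state()["clock"],env.read_state()["force"])
E
```

```text
n-66 phi40 hitFalse at u21.2 n-65.4 z9.7 Fu-0.1 Fn-0.0 Fz-0.5 t26.4
n-130 phi40 hitFalse at u20.9 n-129.6 z14.0 Fu-0.4 Fn0.1 Fz0.4 t27.3
n-170 phi40 hitFalse at u20.5 n-169.7 z198.7 Fu0.7 Fn-0.8 Fz-0.4 t28.8
jar [array([0.787, 0.206, 0.076])]
beaker [array([0.415, 0.115, 0.056])]
weight [array([0.734, 0.169, 0.026])]
dish [array([ 0.462, -0.007,  0.018]), array([0.642, 0.174, 0.134])]
brush [array([ 0.46 , -0.007,  0.017])]
29.9333 [ 0.5451 -0.6244  0.0912]
```

View pics/p7.png

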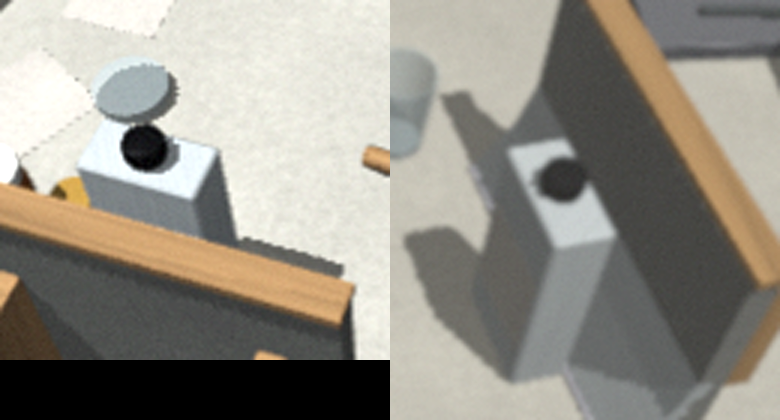

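```bash
python3 - <<'E'
from plan import *
g=env.grab_frame("scene");f=env.grab_frame("side")
for q,c,o in((g,[[509-390,150],[568-390,139],[614-390,236],[555-390,247]],[370,120]),(f,[[192,197],[219,150],[105,123],[78,167]],[190,170])):
    X=onz(q,np.array(c,float)/3+o,.18)-M; X=np.c_[X@U,X@N]*1e3; print(X)
    for i,j in((0,3),(1,2)): d=X[j]-X[i]; print("yaw",np.degrees(np.arctan2(d[1],d[0])))
q=(onz(g,[[ (515-390)/3+370,380/3+120],[(570-390)/3+370,367/3+120]],0.0)-M); print("foot",q@U*1e3,q@N*1e3)
E
```

```text
[[-18.2753 -50.6613]
 [-18.5182  -5.9818]
 [ 70.4714  -9.9451]
 [ 70.0359 -51.9092]]
yaw -0.8095549343676322
yaw -2.5500859906963917
[[-22.8376  -6.4275]
 [-24.7111 -48.2802]
 [ 62.3491 -45.2193]
 [ 62.846   -4.8003]]
yaw 1.0879245136004227
yaw 2.0135880159864348
foot [64.3531 63.1907] [-44.5914   1.9342]
```

```bash
python3 -c "
from workcell import env
env.dwell(.3); print(env.close_job(), env.read_state()['clock'])"
```

```text
the job is handed in; nothing more can be done
the job is handed in; nothing more can be done
```

The tin is standing on its foot against the stop rail, and I handed the job in at about 31 s of the 72 s allowed.

**What I did:** I pushed the large tin low on its base with two spread fingers, straightening it on the way. Its cap ran up the skirting, with the highest push I read about 8 N. I brought the fingers more upright as it rose until it dropped onto its foot. I then pushed the foot to the rail, which met the fingers stiffly at about 4.9 N, and backed the arm well clear.

**Last checks:**
- **Position:** The tin is upright with its front about 6–10 mm before the toe line. The pictures put the rail about 5 mm proud, which agrees to within the measuring error.
- **Squareness:** The readings disagree a little: the scene camera gave −0.8° and −2.6°, the side camera +1.1° and +2.0°. They average about 0°, so squareness rests mainly on the firm stop at the rail.
- **Other things:** The jar, beaker, weight and brush were found where they had been, within about 5 mm. The network missed the dish in the last picture (it marked the brush and the tin instead), but it looks unmoved in the side view.
- **Network finds:** The network's cap positions were wrong while the tin was leaning, so I worked those out by hand from both cameras.

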